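Tighten the hidden levelling bolt of a rack upright

TASK

Take the orange hex key from the wooden stand, feel through the slot of the galvanised rack upright for the bolt's hex socket, pressing only gently, and seat the key fully in it. Turn the bolt clockwise until it is home against its stop without forcing it there, about a quarter turn per grip: after the first quarter turn let go of the key completely for a moment and take a fresh grip. Leave the key standing in the socket, and leave everything else where it is.

Things in the scene. Friction and masses are not known exactly. Their poses are not given: they have to be found in the camera images.
- key: The hex key, 0.2 kg: orange grip on a straight dark steel hex shaft, 16 mm across flats, 18.5 mm across corners. Origin at the centre of the shaft's lower tip, z up along the shaft to the grip. Shaft corners point along its x axis and every 60 degrees from it. The lowest 3 mm is a round cone, 10.8 mm across at the tip. At the start it stands upright and loose in the stand, tip 10 mm above the table.
- key_grip (a point): Centre of the key's square orange grip, 97.5 mm above the tip: 34 x 34 mm, 45 mm tall (75 to 120 mm above the tip); its faces look along the key's x and y axes.
- stand: Wooden key stand, 60 x 215 x 45 mm (x, y, z), fixed, origin under its centre. Three round 23 mm holes in its top, 35 mm deep, at y = -75, 0 and +75 mm; one driver stands in each, in any order, its top 130 mm above the table: lift the key's tip clear of the others.
- upright: Length of galvanised rack upright (channel 90 mm wide in x, 280 mm long in y, 48 mm tall) lying fixed in blue jig saddles. Origin under its centre. In its 4 mm thick top face is a slot, centred over the origin, 28 mm wide (x) and 52 mm long (y). Through it one sees a dark plate with a brass bolt head flush in it.
- slot (a point): Centre of the slot, at the level of the upright's top face, 48 mm above the table.
- plate_level (a point): Point under the slot's centre on the level of the dark plate and bolt head, 40 mm above the table. The bolt's hex socket, 17.2 mm across flats and 16 mm deep (floor 24 mm above the table), lies on the slot's centre line, but anywhere up to 9 mm either way along the upright's y axis from this point: that is not measured. The plate holds still under hand forces.
- bolt (a joint): Turn of the bolt in rad, growing clockwise seen from above; it starts between 0 and 0.35, home against its hard stop at 2.9; more than 0.5 N m there is forcing it. It turns stiffly (about 0.12 N m of friction) and stays where left. At value 0 socket corners point along the upright's x axis and every 60 degrees from it; at value q they are turned q clockwise from that. The key has about 8 degrees of play either way in the socket.
- small_key: Bystander: thinner hex driver with a round blue grip (30 mm), in the stand; too small for the bolt. Origin at its tip.
- pin_driver: Bystander: driver with a round shaft and round black grip (30 mm), in the stand. Origin at its tip.
- bin: Bystander: blue plastic storage bin 180 x 120 x 85 mm. Origin under its centre.
- carton: Bystander: cardboard carton 90 x 120 x 60 mm. Origin under its centre.
- collar: Bystander: steel ring 54 mm across, 16 mm tall. Origin under its centre.
- bottle: Bystander: white bottle with red cap, 56 mm across, 150 mm tall. Origin under its centre.
- wrench: Bystander: steel wrench lying flat. Origin under its centre.
- bracket: Bystander: galvanised angle bracket 120 x 40 x 64 mm. Origin under the centre of its flat leg.
There are look-alikes about, which are no part of the job. What is shaped like the key but pink or white is not meant.

How it is judged (in metres and radians):
On the way, in this order (a step that is already met when the one before it is completed fails the run):
1. the orange key is seated fully in the bolt's socket (tip within 5 mm of the socket's floor) (z of key in the frame of upright between 0.012 and 0.029 m and x of key in the frame of upright between -0.005 and 0.005 m and y of key in the frame of upright between -0.014 and 0.014 m and angle between key's own z axis and vertical below 0.15 rad), for 0.2 s.
2. after about a quarter turn (bolt between 0.9 and 2.2 rad) the key is let go, standing in the socket (all of step 1 and value of joint bolt between 0.9 and 2.2 rad and contact force between the fingers and key below 0.1 N), for 0.2 s.
At the end, for the whole second after the job is handed in: the bolt is home (2.75 rad or more of 2.9), the key stands released and still in the socket, its tip within 5 mm of the socket floor and leaning less than 0.15 rad (all of step 1 and value of joint bolt above 2.75 rad and contact force between the fingers and key below 0.1 N and linear speed of key below 0.02 m/s); the robot touches nothing.
It fails at once if while not yet seated, the key presses on the upright or bolt with more than 40 N (contact force between key and upright above 40 N and z of key in the frame of upright above 0.029 m).
It fails at once if the bolt is forced: contact forces of key and socket add up to more than 150 N (about 0.5 N m of twist) (contact force between key and upright above 150 N).
It fails at once if a bystander is moved by more than 40 mm (distance of any of small_key, pin_driver, bin, carton, collar, bottle, wrench, bracket from where it was at the start of the episode above 0.04 m).
It also fails if it takes over 64 s, if anything falls off the work surface, if the arm or the gripper's body presses on something with over 40 N, if the wrist force passes 120 N, or if a joint passes its speed limit or range.

ROBOT

A 6-joint arm with a two-finger parallel gripper is mounted at the origin on the work surface. World frame = base frame: x ahead of the robot, y to its left, z up, the work surface at z = 0. Lengths are in mm, angles in rad, forces in N, time in s.
With the tool pointing down it reaches from about 300 to 775 mm from the base axis. Payload 14.6 kg.
Tool frame: the origin (TCP) lies at the very end of the fingers, on their centre line; the grasp point (between the pads) lies 19 mm behind it; z points along the fingers, y is the line along which they close (so a half turn about z gives the same grasp; the last joint's range is limited). The gripper opens to 94 mm and grips with 3 to 60 N. Pads are 16 mm wide; open, the fingers measure 119 mm over their backs; the gripper's body (75 mm by 177 mm) begins 78 mm behind the grasp point.
Start: joints at [-1.416, 0.3, 1.521, -0, 1.321, -0.067], TCP at [120.986, -536.518, 205.446] pointing down, gripper open.
Joint ranges: [-3.03, 3.03], [-0.79, 2.21], [0.23, 2.52], [-1.04, 4.18], [0, 3.07], [-2.55, 2.55]. Speed limits (rad/s): [2.22, 2.22, 2.57, 3.14, 3.14, 3.14].

INTERFACE

Orientations are given as [roll, pitch, yaw] about the fixed x, y, z axes, in that order (R = Rz(yaw) Ry(pitch) Rx(roll)).
In Python, from cell import manip, optics gives the robot as it stands.
- The arm moves only by the shell command python3 -m crank 'ROWS' [FORCE]. ROWS is JSON, a list of rows, each a list of 7 numbers: the opening in per cent of the stroke, from 0 (shut) to 100 (fully open), then the shift along the tool's x, y, z in mm, then the turn, a rotation vector about the tool's x, y, z in rad. A call has 1 to 10 rows; each row is the pose to reach, as a shift and turn from the pose commanded when the call began, along the tool's axes at that moment; what a row does not reach only later rows make up. A row lasts 1/10 s, in which the tool goes at most 50 mm and 8.59 degrees, less where a joint would pass 70% of its speed; a pose out of reach is approached as far as the arm can. A call with a gripper value outside its range is refused whole. The fingers move at their own pace and stop on an object; FORCE is the grip in N (left out, the last holds). Time passes only in rows, so rows that repeat a pose let the fingers close. It gives the time, the measured TCP pose, the force, the opening and the grip force at its end, in the units of the state.
- manip.read_state(): the state, without advancing time (a new reading comes with each control period).
- optics.camera(name): name is "scene" or "top"; returns (picture, depth): 384x512x3 uint8, red, green, blue; 384x512 float32, mm along the optical axis (not along the pixel's ray), 0 where there is no reading.
- optics.calibration(name): a dict with "camera_matrix" (3x3 intrinsics, pixels), "k1" (the pictures are not rectified: a ray, as slopes to the right and down, at radius r is drawn at 1 + k1 r^2 times it, then the intrinsics apply), "R" (3x3) and "t" (3): a world point X has camera coordinates R X + t. Camera axes: x right, y down, z forward; pixel columns grow to the right and rows downward; lengths in mm; the calibration is good to about 2 mm. A picture is of the moment at which its call begins. calibration takes no time and is no camera call.
- manip.sign_off(): hands the job in; it is judged then, once.
The state is a dict: "clock": time; "joints": joint angles; "qd": joint speeds; "effort": joint torques, N m; "eef_pos": TCP position; "eef_rot": TCP orientation; "wrist_force": force on the tool from outside, world axes, zero at the start; "moment": the same for the moment, N m; "finger_gap": finger opening in mm; "finger_force": force on a finger pad.
Only numpy, scipy, OpenCV 4.12 (cv2) and the standard library are available. Lean on these libraries where they do the work, as an engineer would, in place of code of your own. Each camera call takes 0.05 s, during which the arm holds its last target. There are 200 camera calls.

## Working session

There is one attempt and no reset: what is moved stays moved. The work goes in short steps, Python scripts to look and compute and a shell command to move; the robot and the scene stay as the last step left them, time stands still between calls to the robot, and variables do not carry over. Pictures are saved under pics/ and viewed, at most 10 in all, crops included, and the job is handed in when it is done.

```bash
ls; mkdir -p pics; cat > h.py <<'E'
import numpy as np, cv2
from cell import manip, optics
from scipy.spatial.transform import Rotation as Ro
def snap(n,f):
    p,d=optics.camera(n); cv2.imwrite(f'pics/{f}.png',p[:,:,::-1]); np.savez(f'pics/{f}.npz',p=p,d=d); return p,d
def rays(n,px):
    c=optics.calibration(n);K=np.array(c["camera_matrix"]);k=c["k1"]
    s=(np.array(px,float).reshape(-1,2)-K[:2,2])/[K[0,0],K[1,1]]
    u=s.copy()
    for _ in range(20): u=s/(1+k*(u**2).sum(1,keepdims=True))
    return np.c_[u,np.ones(len(u))],np.array(c["R"]),np.array(c["t"])
def atz(n,px,z):
    r,R,t=rays(n,px); o=-R.T@t; w=r@R
    return o+w*((np.asarray(z)-o[2])/w[:,2])[:,None]
def atd(n,px,d):
    r,R,t=rays(n,px); return (r*np.asarray(d).reshape(-1,1)-t)@R
E
python3 - <<'E'
from h import *
for n in("scene","top"):
    snap(n,n+"0"); c=optics.calibration(n); print(n,c)
s=manip.read_state(); print(s)
E
```

```text
pics
scene {'camera_matrix': array([[426.69036221,   0.        , 253.33912871],
       [  0.        , 426.69036221, 193.8435877 ],
       [  0.        ,   0.        ,   1.        ]]), 'k1': -0.10878778636976284, 'R': array([[-0.39107635,  0.92021405,  0.01629065],
       [ 0.51654262,  0.23410336, -0.82363787],
       [-0.76173684, -0.31369048, -0.56688207]]), 't': array([ 213.77232077, -202.80823572, 1747.20731481])}
top {'camera_matrix': array([[380.37118061,   0.        , 251.43951538],
       [  0.        , 380.37118061, 194.14656724],
       [  0.        ,   0.        ,   1.        ]]), 'k1': -0.08256452231161893, 'R': array([[ 2.88582208e-04, -9.99588796e-01,  2.86732476e-02],
       [-9.84541450e-01, -5.30616731e-03, -1.75071353e-01],
       [ 1.75151508e-01, -2.81794782e-02, -9.84138134e-01]]), 't': array([ -12.14159585,  516.97524395, 1092.30883327])}
{'clock': 0.1, 'joints': array([-1.41557969e+00,  3.00407955e-01,  1.52152865e+00,  3.71951683e-05,
        1.32071144e+00, -6.66094549e-02]), 'qd': array([ 0.00066374, -0.00047674, -0.0009863 , -0.00038115,  0.00033722,
        0.00036784]), 'effort': array([ 9.30669339e-04, -5.32648051e+01, -3.53285301e+01,  7.09341466e-02,
        2.35680677e-02, -5.92738206e-05]), 'eef_pos': array([ 120.97025856, -536.28301037,  204.94315137]), 'eef_rot': array([-3.14054200e+00, -1.06195229e-04,  2.21816812e-01]), 'wrist_force': array([ 0.43082926, -0.60644947, -0.04930507]), 'moment': array([-0.04119047, -0.0264321 , -0.02352925]), 'finger_force': 0.0, 'finger_gap': 93.98340851327535}
```

View pics/top0.png

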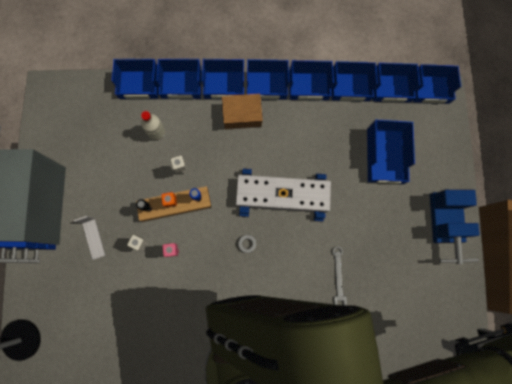

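View pics/scene0.png

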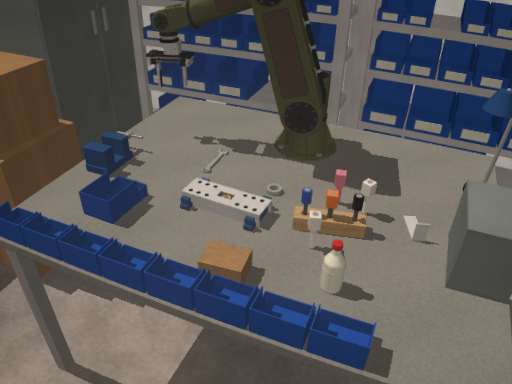

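The top view shows the orange key in the stand's middle hole at about (168,200). Black is at (143,205), blue at (195,194), and the upright's slot at about (284,193). Next I'll enlarge the stand and the upright.

```bash
python3 - <<'E'
from h import *
p=cv2.imread('pics/top0.png')
a=cv2.resize(p[170:234,130:218],None,fx=9,fy=9,interpolation=cv2.INTER_CUBIC)[:300+0]
a=cv2.resize(p[180:224,128:216],(792,396),interpolation=cv2.INTER_CUBIC)
b=cv2.resize(p[164:224,230:340],(792,432),interpolation=cv2.INTER_CUBIC)
a=cv2.resize(a,(600,300)); b=cv2.resize(b,(550,300))
c=np.zeros((600,600,3),np.uint8); c[:300]=a; c[300:,:550]=b
cv2.imwrite('pics/c1.png',cv2.convertScaleAbs(c,alpha=1.5))
E
```

```text
(no output)
```

View pics/c1.png

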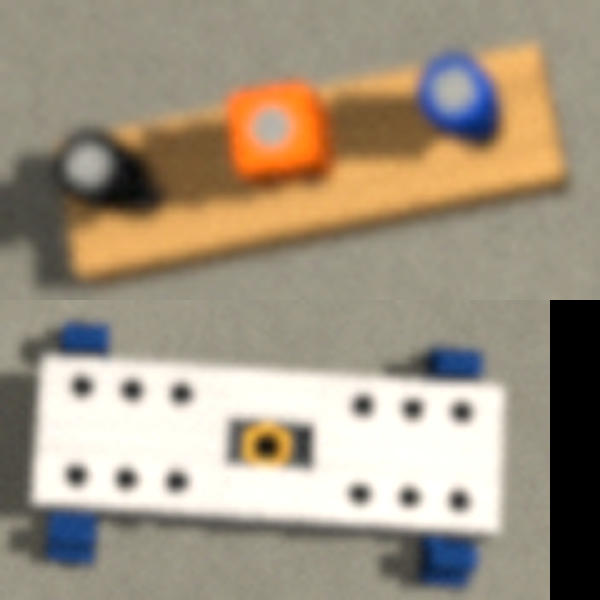

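The crop has the orange grip's cap centre at (271,127). The brass bolt head is at (267,445), slightly left of the slot centre at about (270,444). I'll convert these to world positions.

```bash
cat >> h.py <<'E'
def A(q): return np.array(q,float)/(600/88)+[128,180]-.5
def B(q): return (np.array(q,float)-[0,300])/5+[230,164]-.5
E
python3 - <<'E'
from h import *
np.set_printoptions(precision=1,suppress=True)
g=atz('top',A([[230,90],[322,82],[330,170],[238,180]]),130); print('grip',g,g.mean(0))
d=lambda a,b: np.degrees(np.arctan2(*(b-a)[1::-1]))
print([d(g[1],g[0]),d(g[2],g[3]),d(g[3],g[0]),d(g[2],g[1])])
print('caps k,black,blue',atz('top',A([[271,127],[89,164],[453,90]]),130))
s=atz('top',A([[75,278],[565,185],[540,45]]),45);print('stand',s,d(s[1],s[0]))
u=atz('top',B([[42,355],[504,385],[500,532],[33,503]]),48);print('upr',u,u.mean(0),[d(u[1],u[0]),d(u[2],u[3]),d(u[3],u[0]),d(u[2],u[1])])
sl=atz('top',B([[228,420],[314,425],[313,467],[227,465]]),48);print('slot',sl,sl.mean(0))
h=atz('top',B([[82,386],[132,390],[181,394],[363,405],[413,408],[462,412],[77,475],[127,478],[176,482],[360,494],[410,497],[459,501]]),48);print('holes',h.mean(0))
print('bolt',atz('top',B([[267,445]]),40))
z=np.load('pics/top0.npz');D=z['d']
for q in[A([271,127]),A([250,150]),B([120,430]),B([400,450]),B([240,445])]:
    i=np.round(q).astype(int);print(i,atd('top',[i],[D[i[1],i[0]]]))
z=np.load('pics/scene0.npz');P=z['p'].astype(int);D=z['d']
m=(P[...,0]>140)&(P[...,1]>40)&(P[...,1]<110)&(P[...,2]<60); m[:,:310]=0;m[:,345:]=0;m[:180]=0;m[215:]=0
ys,xs=np.nonzero(m);q=atd('scene',np.c_[xs,ys],D[ys,xs]);q=q[(q[:,2]>60)&(q[:,2]<140)];print('orange scene',len(q),q.min(0),q.max(0),np.median(q,0))
E
```

```text
grip [[504.7 241.1 130. ]
 [508.2 203.8 130. ]
 [472.2 199.3 130. ]
 [467.9 236.3 130. ]] [488.3 220.1 130. ]
[np.float64(95.36277276761884), np.float64(96.59897862993803), np.float64(7.3515543070991605), np.float64(7.113641635026678)]
caps k,black,blue [[489.6 223.8 130. ]
 [474.1 296.9 130. ]
 [505.2 150.6 130. ]]
stand [[436.9 323.2  45. ]
 [478.8 111.3  45. ]
 [540.9 123.5  45. ]] 101.18634212676731
upr [[ 576.5   30.2   48. ]
 [ 560.  -250.1   48. ]
 [ 470.  -244.4   48. ]
 [ 486.3   34.9   48. ]] [ 523.2 -107.3   48. ] [np.float64(86.62640088114902), np.float64(86.64692611319876), np.float64(-3.01539459996547), np.float64(-3.619715075113971)]
slot [[ 537.3  -81.7   48. ]
 [ 534.5 -133.5   48. ]
 [ 508.9 -132.4   48. ]
 [ 509.8  -80.8   48. ]] [ 522.6 -107.1   48. ]
holes [ 523.2 -107.1   48. ]
bolt [[ 523.6 -105.9   40. ]]
[167 198] [[489.5 223.9 132.8]]
[164 202] [[478.3 231.7 133.1]]
[254 190] [[529.5 -18.3  46.8]]
[310 194] [[ 518.6 -187.3   45. ]]
[278 192] [[524.8 -90.9  41.4]]
orange scene 129 [476.8 211.   86.6] [510.  240.5 130.3] [504.7 226.6 109. ]
```

The key is near (489,223) with its grip yawed about 7°. The bolt is near (523.5,-106), and the upright is yawed about -3.4°. I'll move above the key so the fingers close across the stand, clear of the neighbouring drivers.

```bash
cat >> h.py <<'E'
def go(x,y,z,yaw):
    s=manip.read_state();R=Ro.from_euler('xyz',s['eef_rot']);T=Ro.from_euler('xyz',[np.pi,0,np.radians(yaw)])
    print('shift',np.round(R.inv().apply(np.array([x,y,z])-s['eef_pos']),1),'turn',np.round((R.inv()*T).as_rotvec(),3),'pos',np.round(s['eef_pos'],1),'rpy',np.round(s['eef_rot'],3),'q',np.round(s['joints'],2),'F',np.round(s['wrist_force'],1),'M',np.round(s['moment'],2),'gap',round(s['finger_gap'],1),round(s['finger_force'],1),'t',s['clock'])
E
r='[100,526,-660,0,0,0,-1.471]'
python3 -m crank '[[100,526,-660,0,0,0,-1.471],[100,526,-660,0,0,0,-1.471],[100,526,-660,0,0,0,-1.471],[100,526,-660,0,0,0,-1.471],[100,526,-660,0,0,0,-1.471],[100,526,-660,0,0,0,-1.471],[100,526,-660,0,0,0,-1.471],[100,526,-660,0,0,0,-1.471],[100,526,-660,0,0,0,-1.471],[100,526,-660,0,0,0,-1.471]]' 20
python3 -c "
from h import *
go(489,223,205,97)"
```

```text
clock: 1.1
eef_pos: [339.2, -84.5, 205.6]
eef_rot: [3.141, 0.0, 1.699]
wrist_force: [0.9, -1.0, -0.3]
finger_gap: 94.0
finger_force: 0.0
shift [285.9 187.7   0.6] turn [0.001 0.    0.006] pos [339.2 -84.5 205.6] rpy [3.141 0.    1.699] q [-0.35 -0.17  2.02  0.    1.29 -0.48] F [ 0.9 -1.  -0.3] M [-0.12 -0.16 -0.03] gap 94.0 0.0 t 1.1
```

```bash
python3 -m crank '[[100,286,188,0,0,0,0.006],[100,286,188,0,0,0,0.006],[100,286,188,0,0,0,0.006],[100,286,188,0,0,0,0.006],[100,286,188,0,0,0,0.006],[100,286,188,0,0,0,0.006],[100,286,188,0,0,0,0.006],[100,286,188,0,0,0,0.006],[100,286,188,0,0,0,0.006],[100,286,188,0,0,0,0.006]]' >/dev/null
python3 -c "
from h import *
go(489,223,88,97); snap('scene','s1');snap('top','t1')
p=cv2.imread('pics/s1.png'); cv2.imwrite('pics/s1c.png',cv2.resize(p[60:260,220:420],(600,600),interpolation=cv2.INTER_CUBIC))"
```

```text
shift [  3.8  -1.  117.4] turn [-0.     0.    -0.007] pos [490.4 219.4 205.4] rpy [-3.141  0.     1.686] q [ 0.35  0.27  1.56 -0.    1.31  0.24] F [ 0.6  0.5 -0.3] M [-0.07 -0.09 -0.05] gap 93.9 0.0 t 2.1
```

View pics/s1c.png

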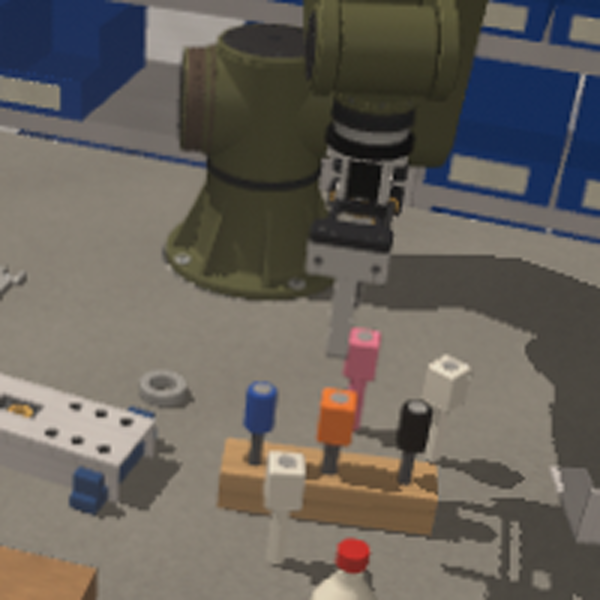

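The gripper hangs above and behind the orange key. Blue and black stand either side of it, and the pink and white look-alikes are far enough away. I'll descend now.

```bash
python3 -m crank '[[100,0,0,40,0,0,0],[100,0,0,80,0,0,0],[100,0,0,110,0,0,0],[100,0,0,117,0,0,0],[100,0,0,117,0,0,0],[100,0,0,117,0,0,0]]' >/dev/null
python3 -c "
from h import *
go(489,223,88,97)"
```

```text
shift [ 3.  -2.3  2.3] turn [ 0.002 -0.001 -0.007] pos [491.6 220.3  90.3] rpy [ 3.139e+00 -1.000e-03  1.686e+00] q [0.35 0.4  1.68 0.   1.07 0.24] F [0.7 0.4 0.3] M [-0.03 -0.01  0.  ] gap 93.9 0.0 t 2.8
```

```bash
python3 -m crank '[[100,3,-2.3,2,0,0,-0.007],[100,3,-2.3,2,0,0,-0.007],[100,3,-2.3,2,0,0,-0.007],[100,3,-2.3,2,0,0,-0.007]]' >/dev/null
python3 -c "
from h import *
go(489,223,88,97); snap('top','t2')
p=cv2.imread('pics/t2.png')
cv2.imwrite('pics/t2c.png',cv2.resize(p[150:250,120:240],(720,600),interpolation=cv2.INTER_CUBIC))"
```

```text
shift [-0.1  0.8 -1.2] turn [ 0.    -0.     0.001] pos [488.2 223.   86.8] rpy [ 3.141 -0.     1.694] q [0.36 0.4  1.68 0.   1.06 0.24] F [ 0.7 -0.3  0.2] M [-0.07 -0.1  -0.01] gap 93.9 0.0 t 3.2
```

View pics/t2c.png

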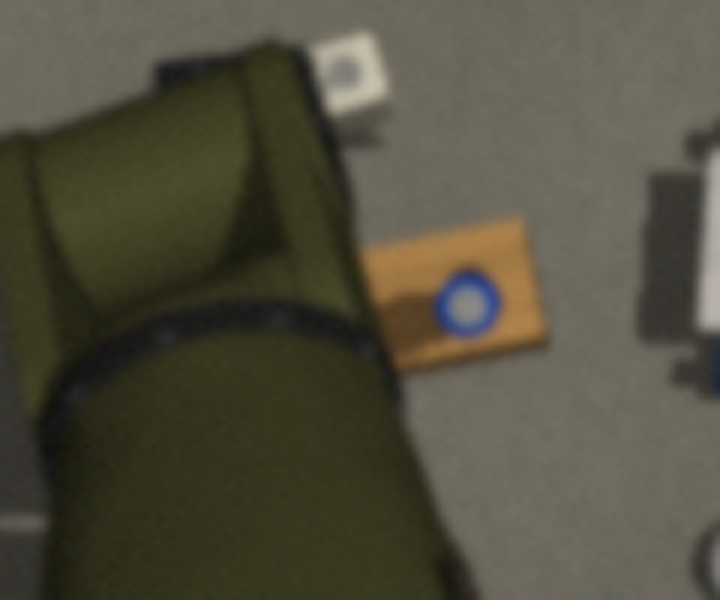

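The arm hides the orange key, but the blue cap seems to have shifted. I'll check it in the scene camera and by depth.

```bash
python3 -c "
from h import *
np.set_printoptions(precision=1,suppress=True)
for f,a in(('top0',None),('t1',None),('t2',None)):
    z=np.load(f'pics/{f}.npz');P=z['p'].astype(int);D=z['d']
    m=(P[...,2]>P[...,0]+40)&(P[...,2]>80); m[:180]=0;m[215:]=0;m[:,:180]=0;m[:,210:]=0
    ys,xs=np.nonzero(m);print(f,len(xs),xs.mean(),ys.mean()); q=atd('top',np.c_[xs,ys],D[ys,xs]);print(np.median(q,0),q.min(0),q.max(0))
snap('scene','s2')
p=cv2.imread('pics/s2.png'); cv2.imwrite('pics/s2c.png',cv2.resize(p[100:260,260:420],(600,600),interpolation=cv2.INTER_CUBIC))"
```

```text
top0 51 194.90196078431373 193.49019607843138
[501.6 147.7 129.3] [490.4 136.5  -0.1] [543.7 170.2 133.2]
t1 53 194.8490566037736 193.75471698113208
[500.  147.1 128.8] [317.7  21.4  -2.2] [ 544.1  167.3 1165.8]
t2 47 197.40425531914894 200.10638297872342
[485.3 141.8 127.8] [471.3 128.1 122. ] [496.7 153.1 134.7]
```

View pics/s2c.png

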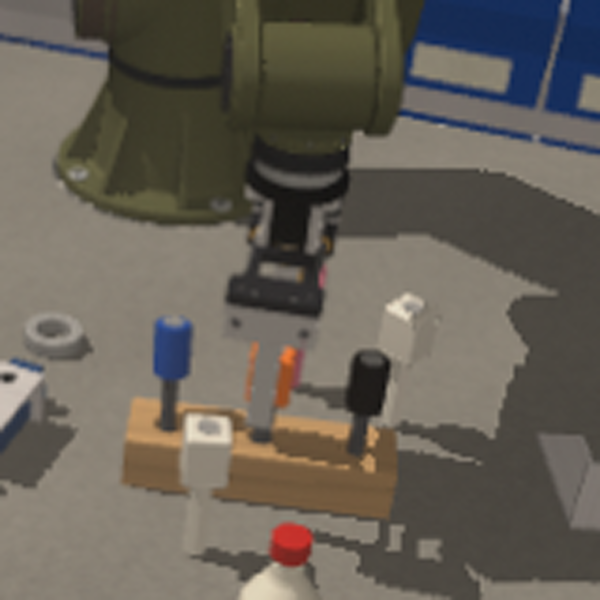

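```bash
python3 -c "
from h import *
np.set_printoptions(precision=1,suppress=True)
for f in('scene0','s1','s2'):
    z=np.load(f'pics/{f}.npz');P=z['p'].astype(int);D=z['d']
    R,G,Bl=P[...,0],P[...,1],P[...,2]
    for nm,m in(('or',(R>110)&(G<0.55*R)&(Bl<0.3*R)),('blue',(Bl>R+40)&(Bl>80)),('blk',(R<45)&(G<45)&(Bl<45))):
        m=m.copy();m[:170]=0;m[230:]=0;m[:,295:]&=True;m[:,:295]=0;m[:,370:]=0
        ys,xs=np.nonzero(m&(D>0));q=atd('scene',np.c_[xs,ys],D[ys,xs])
        k=(q[:,2]>75)&(q[:,2]<145)&(q[:,0]>440)&(q[:,0]<540)&(q[:,1]>110)&(q[:,1]<330);q=q[k];px=np.c_[xs,ys][k]
        print(f,nm,len(q),np.median(q,0),np.percentile(q,3,axis=0),np.percentile(q,97,axis=0),px.min(0),px.max(0))
"
```

```text
scene0 or 152 [504.2 225.9 113.4] [482.6 211.   88.9] [508.5 239.  130.4] [326 190] [338 207]
scene0 blue 120 [516.6 152.3 112.8] [505.8 138.9  88. ] [521.3 163.3 130.7] [302 187] [311 203]
scene0 blk 119 [485.7 298.1 110.2] [476.8 286.1  87.9] [490.  309.3 130.6] [353 195] [363 210]
s1 or 150 [504.1 225.9 114.1] [484.3 211.5  89.6] [508.3 239.6 131.4] [326 190] [338 207]
s1 blue 121 [516.8 152.5 114.3] [504.9 138.6  89.1] [522.  162.8 131.4] [302 187] [311 203]
s1 blk 115 [486.  298.1 109. ] [477.8 286.1  87.7] [490.2 309.5 129.7] [353 195] [363 210]
s2 or 36 [502.2 236.9 116.8] [490.  233.8  91.3] [505.2 240.3 130.1] [334 193] [337 207]
s2 blue 128 [498.  144.4 110.3] [487.6 129.9  89.1] [505.1 155.6 129.7] [301 185] [310 200]
s2 blk 120 [485.6 298.4 110.6] [477.1 285.8  88.6] [490.4 309.5 130.8] [353 195] [363 210]
```

Blue has tilted a little in its own hole, but its tip is still in place. The orange key is still centred, so I'll grip it.

```bash
python3 -m crank '[[20,0,0,0,0,0,0],[20,0,0,0,0,0,0],[20,0,0,0,0,0,0],[20,0,0,0,0,0,0],[20,0,0,0,0,0,0],[20,0,0,0,0,0,0],[20,0,0,0,0,0,0],[20,0,0,0,0,0,0]]' 25
python3 -c "
from h import *
go(489,223,88,97)"
```

```text
clock: 4.1
eef_pos: [488.2, 222.9, 86.5]
eef_rot: [3.141, -0.0, 1.694]
wrist_force: [-1.0, 1.6, 2.3]
finger_gap: 34.1
finger_force: 24.9
shift [-0.   0.8 -1.5] turn [ 0.    -0.     0.001] pos [488.2 222.9  86.5] rpy [ 3.141 -0.     1.694] q [0.36 0.4  1.68 0.   1.06 0.24] F [-1.   1.6  2.3] M [ 0.23 -0.06 -0.  ] gap 34.1 24.9 t 4.1
```

```bash
python3 -m crank '[[20,0,0,-15,0,0,0],[20,0,0,-40,0,0,0],[20,0,0,-70,0,0,0],[20,0,0,-105,0,0,0],[20,0,0,-140,0,0,0],[20,0,0,-150,0,0,0],[20,0,0,-150,0,0,0]]' 25
python3 -c "
from h import *
go(523.5,-106,236,76.6)
snap('scene','s3')
p=cv2.imread('pics/s3.png'); cv2.imwrite('pics/s3c.png',cv2.resize(p[60:260,240:440],(600,600),interpolation=cv2.INTER_CUBIC))"
```

```text
clock: 4.8
eef_pos: [488.4, 223.0, 236.9]
eef_rot: [3.14, -0.0, 1.694]
wrist_force: [-0.5, -0.4, -2.6]
finger_gap: 34.5
finger_force: 24.8
shift [-330.9   -5.5    0.8] turn [ 0.002 -0.001  0.357] pos [488.4 223.  236.9] rpy [ 3.14  -0.     1.694] q [0.36 0.25 1.51 0.   1.38 0.24] F [-0.5 -0.4 -2.6] M [-0.01 -0.12 -0.01] gap 34.5 24.8 t 4.8
```

View pics/s3c.png

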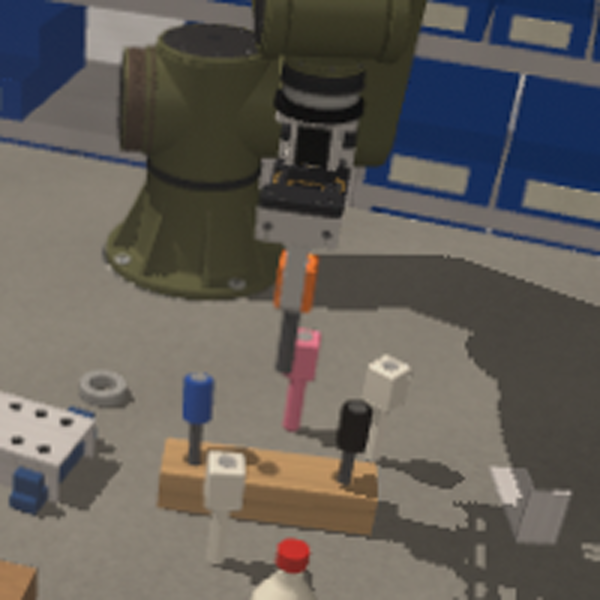

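The key hangs from the gripper, clear of the stand. I'll measure its tilt in the hand from depth while I move over the slot.

```bash
python3 -c "
from h import *
np.set_printoptions(precision=1,suppress=True)
z=np.load('pics/s3.npz');P=z['p'].astype(int);D=z['d']
for c0,c1,r0,r1 in((325,350,140,190),):
    ys,xs=np.mgrid[r0:r1,c0:c1];ys=ys.ravel();xs=xs.ravel();q=atd('scene',np.c_[xs,ys],D[ys,xs]);col=P[ys,xs]
    k=(np.hypot(q[:,0]-488,q[:,1]-223)<35)&(q[:,2]<225)&(q[:,2]>140);q=q[k]
    for a in range(150,225,8):
        s=q[(q[:,2]>a)&(q[:,2]<=a+8)]
        if len(s): print(a,len(s),np.median(s,0),s[:,1].min(),s[:,1].max(),s[:,0].max())
"
python3 -m crank '[[20,-331,-5.5,0,0,0,0.357],[20,-331,-5.5,0,0,0,0.357],[20,-331,-5.5,0,0,0,0.357],[20,-331,-5.5,0,0,0,0.357],[20,-331,-5.5,0,0,0,0.357],[20,-331,-5.5,0,0,0,0.357],[20,-331,-5.5,0,0,0,0.357],[20,-331,-5.5,0,0,0,0.357],[20,-331,-5.5,0,0,0,0.357],[20,-331,-5.5,0,0,0,0.357]]' 25
python3 -c "
from h import *
go(523.5,-106,136,76.6)"
```

```text
158 5 [493.5 223.4 163.9] 220.16777470718168 229.33927375742482 494.1893850722844
166 9 [494.1 223.7 169.4] 217.12937713043078 228.98204508590683 498.95404910975407
174 14 [494.7 224.7 178.2] 218.59323398799123 229.98818977529504 497.8277628165214
182 12 [494.8 224.4 186.7] 217.45727979151619 229.48021743477312 498.2113156514342
190 10 [493.3 223.4 193. ] 217.20293000977105 228.49090083156693 499.8895245481609
198 11 [495.8 224.7 202.6] 219.2300965105766 230.31191901266263 499.78811701484995
206 13 [495.2 224.9 209.5] 218.34594358990196 230.22498381638042 499.01780135778745
214 15 [493.9 223.3 217.6] 214.2342930279841 229.82231836742181 500.8656120379089
222 7 [494.6 224.8 224.2] 217.18544126587676 230.03129708647393 497.4478883549778
clock: 5.85
eef_pos: [523.0, -105.4, 235.3]
eef_rot: [-3.14, -0.0, 1.338]
wrist_force: [0.4, 0.3, -2.7]
finger_gap: 34.0
finger_force: 25.0
shift [-0.5  0.8 99.3] turn [-0.002 -0.     0.001] pos [ 523.  -105.4  235.3] rpy [-3.14  -0.     1.338] q [-0.27  0.24  1.52  0.    1.38 -0.03] F [ 0.4  0.3 -2.7] M [-0.05 -0.1   0.05] gap 34.0 25.0 t 5.85
```

```bash
python3 -m crank '[[20,0,0,40,0,0,0],[20,0,0,75,0,0,0],[20,0,0,95,0,0,0],[20,-0.5,0.8,102,0,0,0],[20,-0.5,0.8,102,0,0,0],[20,-0.5,0.8,102,0,0,0]]' 25
python3 -c "
from h import *
np.set_printoptions(precision=1,suppress=True)
go(523.5,-106,126.5,76.6)
P,D=snap('scene','s4')
p=cv2.imread('pics/s4.png'); cv2.imwrite('pics/s4c.png',cv2.resize(p[120:240,160:300],(700,600),interpolation=cv2.INTER_CUBIC))
ys,xs=np.mgrid[100:230,180:290];ys=ys.ravel();xs=xs.ravel();q=atd('scene',np.c_[xs,ys],D[ys,xs])
k=(np.hypot(q[:,0]-523.5,q[:,1]+106)<30)&(q[:,2]<115)&(q[:,2]>52);q=q[k]
for a in range(52,115,8):
  s=q[(q[:,2]>a)&(q[:,2]<=a+8)]
  if len(s): print(a,len(s),np.median(s,0),s[:,1].min(),s[:,1].max(),s[:,0].max())
"
```

```text
clock: 6.45
eef_pos: [524.5, -106.6, 135.6]
eef_rot: [3.14, 0.0, 1.338]
wrist_force: [-0.2, 0.1, -1.3]
finger_gap: 33.8
finger_force: 25.0
shift [ 0.3 -1.1  9.1] turn [0. 0. 0.] pos [ 524.5 -106.6  135.6] rpy [3.1 0.  1.3] q [-0.3  0.3  1.6  0.   1.2 -0. ] F [-0.2  0.1 -1.3] M [-0.1 -0.1  0.1] gap 33.8 25.0 t 6.45
52 3 [ 530.5 -104.8   57.4] -130.03739657862772 -103.61908357557685 536.8660850868267
60 8 [ 529.3 -103.    65.2] -112.6270983349884 -95.1690533583245 533.505485505183
68 13 [ 531.1 -100.1   73.1] -110.38986641684369 -96.76453051226578 535.1131964833598
76 12 [ 530.6 -101.4   80.3] -111.31914302080648 -97.97743334202453 535.394342222062
84 12 [ 532.1 -102.1   88. ] -110.00062315127451 -96.2754588349172 538.9387892419569
92 14 [ 531.8 -101.4   94.7] -109.90113121691694 -96.60274489350829 536.2617299594204
100 14 [ 530.3 -101.6  104.7] -110.72841840303073 -95.04702617989618 534.0363835919603
108 11 [532.  -99.5 112. ] -109.53340059902912 -96.5670465129208 538.3695099681029
```

View pics/s4c.png

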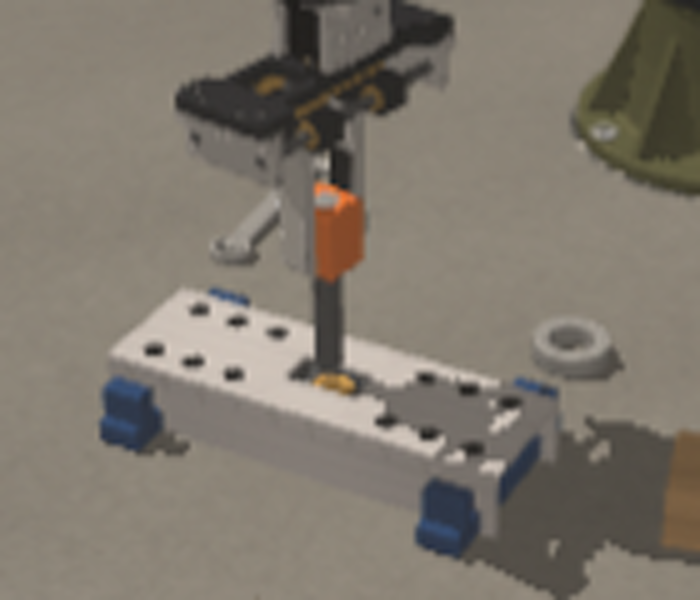

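```bash
python3 -c "
from h import *
np.set_printoptions(precision=2,suppress=True)
for f,n,b in(('scene0','scene',(185,205,215,240)),('top0','top',(184,202,274,296))):
    P=np.load(f'pics/{f}.npz')['p'].astype(float)
    w=np.clip(P[...,0]-P[...,2]-40,0,None); M=np.zeros_like(w); M[b[0]:b[1],b[2]:b[3]]=1; w*=M
    ys,xs=np.nonzero(w>5); ww=w[ys,xs]
    e=np.array([(xs.min()+xs.max())/2,(ys.min()+ys.max())/2])
    c=np.array([(xs*ww).sum(),(ys*ww).sum()])/ww.sum(); print(f,len(xs),c,e,atz(n,c,40),atz(n,e,40))
# shaft axis columns in s4
P=np.load('pics/s4.npz')['p'].astype(float).mean(2)
for r in range(178,194,3): print(r,P[r,218:238].astype(int))
c=optics.calibration('scene');K=c['camera_matrix']
for X in([523.6,-105.9,40],[524.5,-106.6,62],[524.5,-106.6,75],[524.5,-106.6,90]):
    x=c['R']@np.array(X)+c['t'];u=x[:2]/x[2];u=u*(1+c['k1']*(u@u));print(X,u*[K[0,0],K[1,1]]+K[:2,2])
"
```

```text
scene0 26 [227.02 196.25] [226.5 196.5] [[ 518.44 -104.04   40.  ]] [[ 520.38 -104.94   40.  ]]
top0 72 [282.91 192.21] [283.  192.5] [[ 524.5  -105.92   40.  ]] [[ 523.6  -106.16   40.  ]]
178 [133 132 130 128 104  58  62  61  59  63 100 133 134 135 135 134 133 133
 132 132]
181 [132 132 134 132 112  66  63  62  60  61  91 131 130 130 131 134 133 133
 132 132]
184 [180 174 162 139 110  66  62  62  60  60  84 130 132 133 134 133 132 132
 132 134]
187 [197 197 196 197 185  69  62  62  61  61 103 172 161 144 142 132 131 130
 129 129]
190 [191 191 189 183 182  68  62  63  61  63 113 196 196 196 196 196 195 194
 193 187]
193 [158 104  65  62  80  78  60  60  62  73 117 163 166 185 195 195 195 195
 194 194]
[523.6, -105.9, 40] [225.78 196.96]
[524.5, -106.6, 62] [225.32 191.34]
[524.5, -106.6, 75] [225.23 187.91]
[524.5, -106.6, 90] [225.13 183.92]
```

```bash
python3 -m crank '[[20,1.2,-1,4,0,0,0],[20,1.2,-1,9,0,0,0],[20,1.2,-1,13,0,0,0],[20,1.2,-1,15,0,0,0],[20,1.2,-1,15,0,0,0]]' 25
python3 -m crank '[[20,0,0,1,0,0,0],[20,0,0,2,0,0,0],[20,0,0,2,0,0,0]]' 25; python3 -m crank '[[20,0,0,1,0,0,0],[20,0,0,2,0,0,0],[20,0,0,2,0,0,0]]' 25
```

```text
clock: 7.0
eef_pos: [523.1, -105.5, 119.1]
eef_rot: [-3.141, -0.0, 1.337]
wrist_force: [-0.3, -0.4, -2.2]
finger_gap: 33.8
finger_force: 25.0
clock: 7.3
eef_pos: [523.2, -105.5, 117.4]
eef_rot: [-3.141, -0.0, 1.337]
wrist_force: [1.0, -0.5, -1.6]
finger_gap: 33.7
finger_force: 25.0
clock: 7.6
eef_pos: [523.2, -105.5, 115.3]
eef_rot: [-3.141, -0.0, 1.337]
wrist_force: [-0.6, -0.6, -2.6]
finger_gap: 34.1
finger_force: 25.0
```

```bash
for i in 1; do python3 -m crank '[[20,0,0,1,0,0,0],[20,0,0,2,0,0,0],[20,0,0,2,0,0,0]]' 25; done; python3 -m crank '[[20,0,0,1,0,0,0],[20,0,0,1,0,0,0]]' 25
```

```text
clock: 7.9
eef_pos: [523.2, -105.7, 113.8]
eef_rot: [3.142, 0.0, 1.337]
wrist_force: [-3.7, -1.0, 4.1]
finger_gap: 34.1
finger_force: 25.0
clock: 8.1
eef_pos: [523.2, -105.8, 113.3]
eef_rot: [3.141, 0.001, 1.337]
wrist_force: [-4.9, -1.2, 11.2]
finger_gap: 33.9
finger_force: 25.0
```

Contact came at tip z of about 37 mm, so the cone is in the socket mouth. The side force says to go -x. I'll shift that way and rotate gently.

```bash
python3 -m crank '[[20,-0.2,-0.5,-0.5,0,0,0],[20,-0.5,-1,-0.5,0,0,0],[20,-0.5,-1,-0.5,0,0,0]]' 25; python3 -m crank '[[20,0,0,0,0,0,-0.05],[20,0,0,0,0,0,-0.1],[20,0,0,0,0,0,-0.14],[20,0,0,0,0,0,-0.14]]' 25
```

```text
clock: 8.4
eef_pos: [522.4, -106.0, 113.3]
eef_rot: [3.141, 0.0, 1.337]
wrist_force: [-1.6, -2.3, 4.9]
finger_gap: 33.9
finger_force: 25.0
clock: 8.8
eef_pos: [522.5, -106.0, 113.2]
eef_rot: [3.14, 0.0, 1.477]
wrist_force: [0.1, -3.1, 4.4]
finger_gap: 34.1
finger_force: 25.0
```

```bash
python3 -m crank '[[20,-0.6,0,0,0,0,0],[20,-0.6,0,1,0,0,0],[20,-0.6,0,1,0,0,0]]' 25; python3 -m crank '[[20,0,0,0,0,0,0.07],[20,0,0,0,0,0,0.14],[20,0,0,0,0,0,0.14]]' 25; python3 -m crank '[[20,0,0,0,0,0,0.07],[20,0,0,0,0,0,0.14],[20,0,0,0,0,0,0.14]]' 25
```

```text
clock: 9.1
eef_pos: [521.8, -106.4, 111.5]
eef_rot: [-3.141, 0.0, 1.476]
wrist_force: [-0.2, -2.8, -1.2]
finger_gap: 33.9
finger_force: 25.0
clock: 9.4
eef_pos: [521.5, -106.5, 111.2]
eef_rot: [-3.14, 0.0, 1.335]
wrist_force: [-1.3, -4.1, -3.0]
finger_gap: 33.7
finger_force: 25.0
clock: 9.7
eef_pos: [521.4, -106.4, 111.3]
eef_rot: [-3.14, 0.001, 1.197]
wrist_force: [-3.4, -3.2, -3.3]
finger_gap: 34.0
finger_force: 25.0
```

```bash
python3 -m crank '[[20,-0.6,-0.3,0,0,0,-0.07],[20,-0.6,-0.3,1,0,0,-0.07],[20,-0.6,-0.3,2,0,0,-0.07],[20,-0.6,-0.3,2,0,0,-0.07]]' 25; python3 -m crank '[[20,0,0,1,0,0,0],[20,0,0,2,0,0,0],[20,0,0,2,0,0,0]]' 25; python3 -c "
from h import *
go(523.5,-106,126.5,76.6)"
```

```text
clock: 10.1
eef_pos: [521.4, -106.6, 109.7]
eef_rot: [-3.141, -0.0, 1.266]
wrist_force: [-3.1, -0.1, -1.3]
finger_gap: 34.1
finger_force: 25.0
clock: 10.4
eef_pos: [521.4, -106.7, 107.8]
eef_rot: [-3.141, -0.0, 1.267]
wrist_force: [-4.1, 0.0, 0.8]
finger_gap: 33.7
finger_force: 25.0
shift [  1.3   1.8 -18.7] turn [-0.001 -0.    -0.07 ] pos [ 521.4 -106.7  107.8] rpy [-3.141 -0.     1.267] q [-0.27  0.36  1.68  0.    1.1   0.03] F [-4.1  0.   0.8] M [-0.07  1.01  0.02] gap 33.7 25.0 t 10.4
```

```bash
python3 -m crank '[[20,-0.2,-0.6,1,0,0,0],[20,-0.2,-0.6,2,0,0,0],[20,-0.2,-0.6,3,0,0,0],[20,-0.2,-0.6,3,0,0,0]]' 25; python3 -m crank '[[20,0,0,1,0,0,0],[20,0,0,2,0,0,0],[20,0,0,2,0,0,0]]' 25; python3 -m crank '[[20,0,0,0.5,0,0,0],[20,0,0,1,0,0,0],[20,0,0,1,0,0,0]]' 25;python3 -c "
from h import *
go(523.5,-106,126.5,76.6)"
```

```text
clock: 10.8
eef_pos: [521.2, -106.8, 105.0]
eef_rot: [3.141, -0.0, 1.267]
wrist_force: [-1.9, 0.7, 1.4]
finger_gap: 34.0
finger_force: 25.0
clock: 11.1
eef_pos: [521.2, -106.8, 103.0]
eef_rot: [3.141, -0.0, 1.267]
wrist_force: [-1.4, 1.3, 2.9]
finger_gap: 34.1
finger_force: 25.0
clock: 11.4
eef_pos: [521.1, -106.8, 102.1]
eef_rot: [3.141, -0.0, 1.267]
wrist_force: [-1.8, 1.7, 4.2]
finger_gap: 34.0
finger_force: 25.0
shift [  1.5   2.  -24.4] turn [ 0.   -0.   -0.07] pos [ 521.1 -106.8  102.1] rpy [ 3.141 -0.     1.267] q [-0.27  0.37  1.68  0.    1.09  0.03] F [-1.8  1.7  4.2] M [0.34 0.18 0.07] gap 34.0 25.0 t 11.4
```

Nearly at the floor (tip about 25.6 mm) with gentle force. Now the first quarter turn clockwise, which is positive about tool z.

```bash
python3 -m crank '[[20,0,0,0,0,0,0.08],[20,0,0,0,0,0,0.16],[20,0,0,0,0,0,0.24],[20,0,0,0,0,0,0.32],[20,0,0,0,0,0,0.40],[20,0,0,0,0,0,0.40]]' 30;python3 -c "
from h import *
go(523.5,-106,126.5,76.6)"
```

```text
clock: 12.0
eef_pos: [520.7, -106.5, 102.0]
eef_rot: [-3.141, 0.0, 0.864]
wrist_force: [-3.9, 3.9, 6.9]
finger_gap: 33.8
finger_force: 30.0
shift [  2.2   1.8 -24.5] turn [-0.001 -0.    -0.473] pos [ 520.7 -106.5  102. ] rpy [-3.141  0.     0.864] q [-0.27  0.37  1.68  0.    1.09  0.44] F [-3.9  3.9  6.9] M [0.76 0.97 0.04] gap 33.8 30.0 t 12.0
```

```bash
python3 -m crank '[[20,-0.2,-0.2,0,0,0,0.09],[20,-0.3,-0.4,0,0,0,0.18],[20,-0.3,-0.4,0,0,0,0.27],[20,-0.3,-0.4,0,0,0,0.36],[20,-0.3,-0.4,0,0,0,0.45],[20,-0.3,-0.4,0,0,0,0.54],[20,-0.3,-0.4,0,0,0,0.60],[20,-0.3,-0.4,0,0,0,0.60]]' 30;python3 -c "
from h import *
go(523.5,-106,126.5,76.6)"
```

```text
clock: 12.8
eef_pos: [520.2, -105.8, 102.0]
eef_rot: [-3.14, 0.0, 0.265]
wrist_force: [-3.2, 7.6, 7.3]
finger_gap: 34.0
finger_force: 30.0
shift [  3.2   1.  -24.5] turn [-2.000e-03 -1.000e-03 -1.072e+00] pos [ 520.2 -105.8  102. ] rpy [-3.14   0.     0.265] q [-0.27  0.37  1.69  0.    1.09  1.03] F [-3.2  7.6  7.3] M [1.97 1.   0.04] gap 34.0 30.0 t 12.8
```

```bash
python3 -m crank '[[20,-0.1,-0.5,0,0,0,0.09],[20,-0.1,-1,0,0,0,0.18],[20,-0.1,-1.2,0,0,0,0.27],[20,-0.1,-1.4,0,0,0,0.36],[20,-0.1,-1.4,0,0,0,0.45],[20,-0.1,-1.4,0,0,0,0.54],[20,-0.1,-1.4,0,0,0,0.58],[20,-0.1,-1.4,0,0,0,0.58]]' 30;python3 -c "
from h import *
go(523.5,-106,126.5,76.6)"
```

```text
clock: 13.6
eef_pos: [520.1, -104.7, 102.0]
eef_rot: [-3.14, 0.0, -0.315]
wrist_force: [-1.4, 5.7, 4.6]
finger_gap: 33.8
finger_force: 30.0
shift [  3.7   0.1 -24.5] turn [-1.000e-03 -1.000e-03 -1.652e+00] pos [ 520.1 -104.7  102. ] rpy [-3.14   0.    -0.315] q [-0.27  0.37  1.69  0.    1.09  1.62] F [-1.4  5.7  4.6] M [1.57 0.35 0.07] gap 33.8 30.0 t 13.6
```

```bash
python3 -m crank '[[90,0,0,0,0,0,0],[90,0,0,0,0,0,0],[90,0,0,0,0,0,0],[90,0,0,0,0,0,0],[90,0,0,0,0,0,0],[90,0,0,0,0,0,0],[90,0,0,0,0,0,0],[90,0,0,0,0,0,0],[90,0,0,0,0,0,0],[90,0,0,0,0,0,0]]' 30;python3 -c "
from h import *
go(523.5,-106,126.5,76.6)
p,d=snap('scene','s5')
p=cv2.imread('pics/s5.png'); a=cv2.resize(p[120:230,170:280],(600,600),interpolation=cv2.INTER_CUBIC)
cv2.imwrite('pics/s5c.png',a)
np.set_printoptions(precision=1,suppress=True)
P=p[:,:,::-1].astype(int);R,G,Bl=P[...,0],P[...,1],P[...,2]
m=(R>110)&(G<0.55*R)&(Bl<0.3*R);m[:,:200]=0;m[:,250:]=0;m[:100]=0;m[220:]=0
ys,xs=np.nonzero(m);q=atd('scene',np.c_[xs,ys],d[ys,xs]);q=q[(np.hypot(q[:,0]-522,q[:,1]+106)<40)];print(len(q),q.min(0),q.max(0),np.median(q,0))
"
```

```text
clock: 14.6
eef_pos: [520.0, -105.5, 101.9]
eef_rot: [3.142, 0.0, -0.313]
wrist_force: [-0.1, 0.0, 0.9]
finger_gap: 84.1
finger_force: 0.0
shift [  3.5  -0.6 -24.6] turn [-0.    0.   -1.65] pos [ 520.  -105.5  101.9] rpy [ 3.142  0.    -0.313] q [-0.27  0.37  1.69 -0.    1.09  1.61] F [-0.1  0.   0.9] M [ 0.02  0.03 -0.02] gap 84.1 0.0 t 14.6
98 [ 516.6 -123.   103. ] [545.2 -89.  147.3] [ 538.3 -106.5  128.3]
```

View pics/s5c.png

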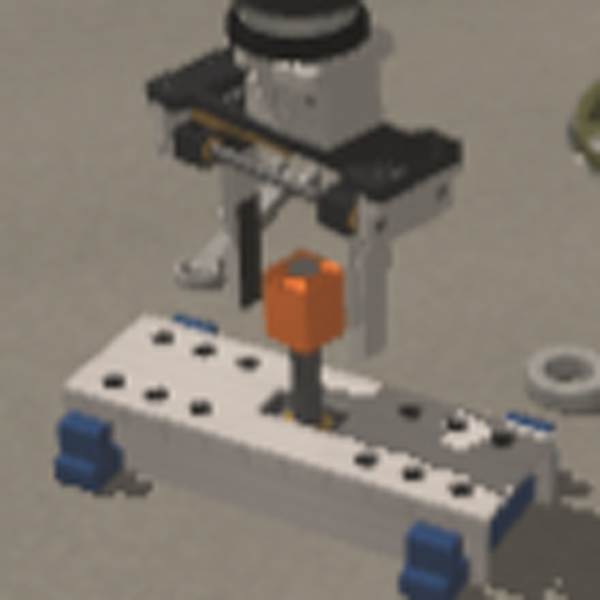

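The key stands upright and free in the socket, with no contact force. I'll rotate the open gripper back 90° around it and take a fresh grip.

```bash
python3 -m crank '[[90,1.6,0.3,0,0,0,-0.14],[90,1.6,0.3,0,0,0,-0.28],[90,1.6,0.3,0,0,0,-0.42],[90,1.6,0.3,0,0,0,-0.56],[90,1.6,0.3,0,0,0,-0.70],[90,1.6,0.3,0,0,0,-0.84],[90,1.6,0.3,0,0,0,-0.98],[90,1.6,0.3,0,0,0,-1.12],[90,1.6,0.3,0,0,0,-1.26],[90,1.6,0.3,0,0,0,-1.40]]' >/dev/null; python3 -m crank '[[90,0,0,0,0,0,-0.1],[90,0,0,0,0,0,-0.171],[90,0,0,0,0,0,-0.171],[90,0,0,0,0,0,-0.171]]'
python3 -c "
from h import *
np.set_printoptions(precision=1,suppress=True)
go(521.5,-106.3,101,72.1)
P,d=snap('top','t6'); P=P.astype(int)
for f in('s5','s1'):
    z=np.load(f'pics/{f}.npz');P=z['p'].astype(int);d=z['d'];R,G,Bl=P[...,0],P[...,1],P[...,2]
    m=(R>110)&(G<0.55*R)&(Bl<0.3*R);ys,xs=np.nonzero(m);q=atd('scene',np.c_[xs,ys],d[ys,xs])
    c=(522,-106) if f=='s5' else (489,223); q=q[np.hypot(q[:,0]-c[0],q[:,1]-c[1])<30];print(f,len(q),np.percentile(q,[1,3,50,97,99],axis=0)[:,2])
"
```

```text
clock: 16.05
eef_pos: [521.4, -106.2, 101.9]
eef_rot: [-3.142, -0.0, 1.256]
wrist_force: [-0.3, -0.4, 0.3]
finger_gap: 84.7
finger_force: 0.0
shift [-0.   0.1  0.9] turn [-0. -0. -0.] pos [ 521.4 -106.2  101.9] rpy [-3.1 -0.   1.3] q [-0.3  0.4  1.7  0.   1.1  0.1] F [-0.3 -0.4  0.3] M [-0.  -0.1  0. ] gap 84.7 0.0 t 16.05
s5 98 [104.8 105.  128.3 146.  147.1]
s1 150 [ 88.1  89.6 114.1 131.4 132.6]
```

```bash
python3 -m crank '[[20,0,0,0,0,0,0],[20,0,0,0,0,0,0],[20,0,0,0,0,0,0],[20,0,0,0,0,0,0],[20,0,0,0,0,0,0],[20,0,0,0,0,0,0],[20,0,0,0,0,0,0],[20,0,0,0,0,0,0]]' 28;python3 -m crank '[[20,0,0,0,0,0,0.08],[20,0,0,0,0,0,0.16],[20,0,0,0,0,0,0.24],[20,0,0,0,0,0,0.32],[20,0,0,0,0,0,0.40],[20,0,0,0,0,0,0.48],[20,0,0,0,0,0,0.50],[20,0,0,0,0,0,0.50]]' 28;python3 -c "
from h import *
go(521.5,-106.3,101,72.1)"
```

```text
clock: 16.9
eef_pos: [521.4, -106.2, 102.0]
eef_rot: [-3.142, -0.0, 1.258]
wrist_force: [-1.4, 0.5, 0.3]
finger_gap: 34.1
finger_force: 28.0
clock: 17.7
eef_pos: [521.1, -106.0, 101.9]
eef_rot: [-3.141, 0.0, 0.759]
wrist_force: [-4.8, 2.3, 3.8]
finger_gap: 33.8
finger_force: 28.0
shift [0.1 0.5 0.9] turn [-0.001  0.    -0.499] pos [ 521.1 -106.   101.9] rpy [-3.141  0.     0.759] q [-0.27  0.37  1.68  0.    1.09  0.54] F [-4.8  2.3  3.8] M [0.71 1.15 0.11] gap 33.8 28.0 t 17.7
```

```bash
python3 -m crank '[[20,0,-0.4,0,0,0,0.07],[20,0,-0.8,0,0,0,0.14],[20,0,-1,0,0,0,0.21],[20,0,-1,0,0,0,0.28],[20,0,-1,0,0,0,0.35],[20,0,-1,0,0,0,0.42],[20,0,-1,0,0,0,0.49],[20,0,-1,0,0,0,0.49]]' 28;python3 -c "
from h import *
go(521.5,-106.3,101,72.1)"; python3 -m crank '[[20,0,0,0,0,0,0.03],[20,0,0,0,0,0,0.06],[20,0,0,0,0,0,0.06]]' 25;python3 -c "
from h import *
go(521.5,-106.3,101,72.1)"
```

```text
clock: 18.5
eef_pos: [520.7, -105.4, 101.9]
eef_rot: [-3.141, 0.0, 0.268]
wrist_force: [-1.9, 1.8, 2.7]
finger_gap: 33.6
finger_force: 28.0
shift [0.6 1.1 0.9] turn [-0.    0.   -0.99] pos [ 520.7 -105.4  101.9] rpy [-3.141  0.     0.268] q [-0.27  0.37  1.69  0.    1.09  1.03] F [-1.9  1.8  2.7] M [0.48 0.75 0.06] gap 33.6 28.0 t 18.5
clock: 18.8
eef_pos: [520.7, -105.4, 101.9]
eef_rot: [-3.141, 0.0, 0.21]
wrist_force: [-2.4, 2.7, 3.0]
finger_gap: 34.1
finger_force: 25.0
shift [0.6 1.  0.9] turn [-0.     0.    -1.048] pos [ 520.7 -105.4  101.9] rpy [-3.141  0.     0.21 ] q [-0.27  0.37  1.69  0.    1.09  1.09] F [-2.4  2.7  3. ] M [0.68 0.82 0.03] gap 34.1 25.0 t 18.8
```

```bash
cat > m.py <<'E'
from h import *
s=manip.read_state();print('yaw',round(s['eef_rot'][2],3),'M',np.round(s['moment'],2),'F',np.round(s['wrist_force'],1),'gap',round(s['finger_gap'],1))
E
python3 -m crank '[[20,0,0,0,0,0,0.02],[20,0,0,0,0,0,0.04],[20,0,0,0,0,0,0.04]]' 25 >/dev/null; python3 m.py
python3 -m crank '[[20,0,0,0,0,0,0.015],[20,0,0,0,0,0,0.03],[20,0,0,0,0,0,0.03]]' 25 >/dev/null; python3 m.py
python3 -m crank '[[20,0,0,0,0,0,0.015],[20,0,0,0,0,0,0.03],[20,0,0,0,0,0,0.03]]' 25 >/dev/null; python3 m.py
```

```text
yaw 0.168 M [0.98 0.87 0.15] F [-3.7  3.7  2.6] gap 34.0
yaw 0.138 M [1.03 0.91 0.07] F [-3.2  4.3  3.4] gap 33.6
yaw 0.108 M [1.08 0.94 0.07] F [-3.4  4.1  2.3] gap 34.2
```

```bash

python3 -m crank '[[20,0,0,0,0,0,0.015],[20,0,0,0,0,0,0.03],[20,0,0,0,0,0,0.03]]' 25 >/dev/null; python3 m.py
python3 -m crank '[[20,0,0,0,0,0,0.015],[20,0,0,0,0,0,0.025],[20,0,0,0,0,0,0.025]]' 25 >/dev/null; python3 m.py
```

```text
yaw 0.078 M [1.17 0.88 0.09] F [-3.1  3.9  3.6] gap 34.1
yaw 0.053 M [1.18 0.94 0.09] F [-3.4  4.2  2.1] gap 33.7
```

```bash

python3 -m crank '[[20,0,0,0,0,0,0.015],[20,0,0,0,0,0,0.025],[20,0,0,0,0,0,0.025]]' 25 >/dev/null; python3 m.py
python3 -m crank '[[20,0,0,0,0,0,0.015],[20,0,0,0,0,0,0.025],[20,0,0,0,0,0,0.025]]' 25 >/dev/null; python3 m.py
```

```text
yaw 0.028 M [1.24 0.92 0.15] F [-2.7  4.8  3.2] gap 33.9
yaw 0.003 M [1.25 0.93 0.14] F [-2.9  5.7  2.7] gap 33.9
```

```bash

python3 -m crank '[[20,0,0,0,0,0,0.01],[20,0,0,0,0,0,0.02],[20,0,0,0,0,0,0.02]]' 25 >/dev/null; python3 m.py
python3 -m crank '[[20,0,0,0,0,0,0.01],[20,0,0,0,0,0,0.02],[20,0,0,0,0,0,0.02]]' 25 >/dev/null; python3 m.py
```

```text
yaw -0.017 M [1.32 0.9  0.13] F [-3.4  4.1  2.5] gap 34.0
yaw -0.037 M [1.3  0.87 0.08] F [-3.5  5.4  3.1] gap 33.8
```

```bash

python3 -m crank '[[20,0,0,0,0,0,0.01],[20,0,0,0,0,0,0.02],[20,0,0,0,0,0,0.02]]' 25 >/dev/null; python3 m.py
python3 -m crank '[[20,0,0,0,0,0,0.01],[20,0,0,0,0,0,0.02],[20,0,0,0,0,0,0.02]]' 25 >/dev/null; python3 m.py
python3 -m crank '[[20,0,0,0,0,0,0.01],[20,0,0,0,0,0,0.02],[20,0,0,0,0,0,0.02]]' 25 >/dev/null; python3 m.py
```

```text
yaw -0.057 M [1.35 0.88 0.06] F [-2.6  4.6  3.1] gap 33.7
yaw -0.077 M [1.33 0.8  0.19] F [-3.3  5.1  3.1] gap 34.1
yaw -0.097 M [1.39 0.76 0.22] F [-3.3  4.2  2.7] gap 34.0
```

```bash

python3 -m crank '[[20,0,0,0,0,0,0.01],[20,0,0,0,0,0,0.01]]' 25 >/dev/null; python3 m.py
python3 -m crank '[[20,0,0,0,0,0,0.01],[20,0,0,0,0,0,0.01]]' 25 >/dev/null; python3 m.py
```

```text
yaw -0.107 M [1.42 0.78 0.21] F [-3.6  6.1  2.4] gap 33.4
yaw -0.117 M [1.45 0.79 0.27] F [-3.5  4.5  2.7] gap 34.1
```

The twist rises clearly above the running friction (0.27 against about 0.1 N m), so the bolt is at its stop. I'll release and withdraw.

```bash
python3 -m crank '[[90,0,0,0,0,0,-0.02],[90,0,0,0,0,0,-0.02],[90,0,0,0,0,0,-0.02],[90,0,0,0,0,0,-0.02],[90,0,0,0,0,0,-0.02],[90,0,0,0,0,0,-0.02],[90,0,0,0,0,0,-0.02],[90,0,0,0,0,0,-0.02]]' >/dev/null; python3 m.py
python3 -m crank '[[90,0,0,-30,0,0,0],[90,0,0,-65,0,0,0],[90,0,0,-105,0,0,0],[90,0,0,-140,0,0,0],[90,0,0,-140,0,0,0],[90,0,0,-140,0,0,0]]'
python3 -c "
from h import *
np.set_printoptions(precision=1,suppress=True)
p,d=snap('scene','s7');snap('top','t7')
a=cv2.resize(cv2.imread('pics/s7.png')[110:240,160:370],(800,495),interpolation=cv2.INTER_CUBIC);cv2.imwrite('pics/s7c.png',a)
P=p.astype(int);R,G,Bl=P[...,0],P[...,1],P[...,2]
m=(R>110)&(G<0.55*R)&(Bl<0.3*R);ys,xs=np.nonzero(m);q=atd('scene',np.c_[xs,ys],d[ys,xs])
q=q[np.hypot(q[:,0]-522,q[:,1]+106)<30];print(len(q),np.percentile(q,[1,3,50,97,99],axis=0))"
```

```text
yaw -0.097 M [0.05 0.01 0.01] F [ 0.  -0.5 -0.4] gap 84.8
clock: 24.2
eef_pos: [520.8, -105.5, 242.0]
eef_rot: [3.141, -0.001, -0.097]
wrist_force: [-0.0, -0.3, -0.4]
finger_gap: 84.8
finger_force: 0.0
62 [[ 516.4 -121.4  108.5]
 [ 517.5 -120.9  115.1]
 [ 537.5 -106.7  141.3]
 [ 541.8  -90.   147. ]
 [ 542.3  -88.9  147.3]]
```

View pics/s7c.png

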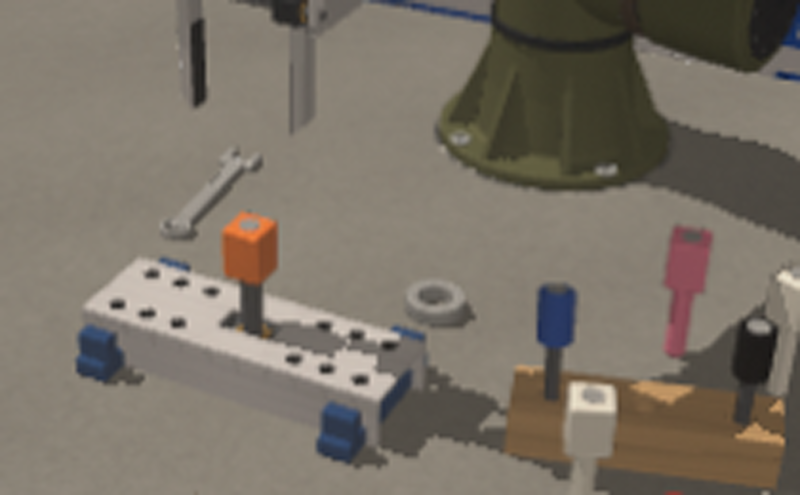

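The key stands upright in the socket, and the gripper is clear above it. I'll check the cap height once more, then hand in.

```bash
python3 -c "
from h import *
np.set_printoptions(precision=1,suppress=True)
c=optics.calibration('scene');K=c['camera_matrix']
for z in(144,149):
    x=c['R']@np.array([522,-106,z])+c['t'];u=x[:2]/x[2];u=u*(1+c['k1']*(u@u));print(z,u*[K[0,0],K[1,1]]+K[:2,2])
d=np.load('pics/s7.npz')['d'];print(atd('scene',[[225,169],[226,169],[226,168]],[d[169,225],d[169,226],d[168,226]]))
"
```

```text
144 [225.3 168.7]
149 [225.3 167.3]
[[ 530.9 -102.6  148.9]
 [ 524.5 -102.4  145.4]
 [ 523.2 -102.9  148.1]]
```

```bash
python3 -c "
from h import *
print(manip.sign_off())"
```

```text
the job is handed in; nothing more can be done
None
```

I seated the orange key, turned the bolt clockwise in two grips until the twist rose to 0.27 N m at its stop, left the key standing released in the socket, and handed the job in at about 24 s. The sign-off gave no verdict, and the blue driver got tilted in its hole: its top moved about 20 mm, while its tip looked in place.

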